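# Hang the sampling can, free the sample lock-up and hold its gate wide

## Task

The sampling can is standing in the way of the lock-up gate: hang it by its wire handle on the hook stand and let go of it. Then pinch the two catches on top of the lock-up fully together, first the one near the hinge and then the one near the gate's free edge, swing the gate out past its detent and hold it wide open at a right angle. The gate is sprung, so finish while still holding it there, and leave the bottle, the beaker and the jar alone.

Things in the scene. Friction and masses are not known exactly. Their poses are not given: they have to be found in the camera images.
- can: Sampling can: open steel cup 66 mm across, 65 mm high, about 220 g, standing upright on the bench in front of the gate. Origin at the centre of its underside, z up. A stiff wire handle, 8 mm thick and 70 mm wide, arches over the cup in the plane of y and z, its top 139 mm above the underside; a black grip block stands on it.
- can_grip (a point): Centre of the black grip block on top of the can's handle, the place to grasp: 18 x 18 mm (sides along the can's x and y) and 42 mm tall, spanning 138 to 180 mm above the can's underside; this point is 163 mm above it. Axes as the can's.
- can_bail (a point): Underside of the top of the can's wire handle, where the hook belongs: 32 mm below can_grip on the can's axis, 131 mm above the can's underside, 66 mm clear above the cup's rim. Axes as the can's.
- hook_seat (a point): Where the handle hangs: top of the fixed hook stand's level rod, 194 mm above the bench. Rod 8 mm thick, points along -x here, away from the post (x = +55 mm, 16 mm thick, 210 mm tall, foot 100 mm across); at x = -49 mm it ends in an upturned tip 22 mm above the seat. The handle comes over the tip from -x, can's y along this y (either way), goes +x, then is lowered on to the rod.
- lockup: Sample lock-up: fixed grey wire cage 204 mm wide (y) and 200 mm deep (x), flat top 150 mm above the bench with two catches on it, gate on the side towards the robot. Origin on the bench under the middle of the shut gate; x into the cage, y along the gate towards its hinge, z up. Small stops and rods lie on its top up to 170 mm high.
- hinge_catch_mid (a point): Point midway between the two upright steel tabs of the catch nearest the gate hinge. The tabs stand one behind the other along x, 50 mm over their outer faces, each 6 mm thick and 20 mm wide; tops 206 mm and this point 187 mm above the bench. To be pinched along x. Axes as the lock-up's.
- edge_catch_mid (a point): The same for the catch nearest the gate's free edge: two tabs side by side along y, 50 mm over their outer faces, each 6 mm thick and 20 mm wide; tops 206 mm and this point 187 mm above the bench. To be pinched along y. It is blocked until the hinge catch has been pinched. Axes as the lock-up's.
- hinge_catch (a joint): Travel of each tab of the hinge catch: 0 apart (locked), 0.012 m fully pinched, when it measures 26 mm over the tabs. The two tabs move together equally, with about 4 N of friction in all and no spring: they stay where they are left.
- edge_catch (a joint): Travel of each tab of the edge catch: 0 apart (locked), 0.012 m fully pinched, same feel. Its bolts lock the gate until it is pinched.
- gate_grip (a point): Point on the axis of the gate's black upright round post handle, 16 mm thick, standing on the gate's top edge near the free end; the post spans 150 to 210 mm above the bench, this point is 187 mm above it and 165 mm from the hinge axis. The gate is a barred steel panel 178 mm wide whose top edge is 146 mm high.
- gate_hinge (a point): Point on the gate's upright hinge axis, 187 mm above the bench; fixed, axes as the lock-up's. In this frame gate_grip lies at [-165 sin a, -165 cos a, 0] mm at gate angle a.
- gate (a joint): Gate angle a in rad: 0 shut, 1.571 wide open at its stop, a right angle out towards the robot. A spring closes it, about 1 N at the post when shut, rising to 4 N wide open; at 0.68 the detent (a sprung nose beside the hinge) adds up to 7 N more, which fades to its crest at 0.85 and is gone at 1.0. Let go, the gate swings shut.
- fuel_bottle: Bystander: dark fuel bottle, 66 mm across, 190 mm tall; origin at the centre of its underside.
- beaker: Bystander: clear glass beaker, 76 mm across, 100 mm tall; origin at the centre of its underside.
- jar: Bystander: amber jar, 60 mm across, 85 mm tall; origin at the centre of its underside.
Not all that is in view belongs to the job. Leave any red look-alike of the can alone.

How it is judged:
By the outcome, as a careful person would: the job done as asked, in the order asked, and still so for the second after the job is handed in, while the arm keeps its last pose, push and grip.
It also fails if it takes over 67 s, if anything falls off the work surface, if the arm or the gripper's body presses on something with over 40 N, if the wrist force passes 120 N, or if a joint passes its speed limit or range.

## Robot

A 7-joint arm with a two-finger parallel gripper is mounted at the origin on the work surface. World frame = base frame: x ahead of the robot, y to its left, z up, the work surface at z = 0. Lengths are in m, angles in rad, forces in N, time in s.
With the tool pointing down it reaches from about 0.4 to 0.85 m from the base axis. Payload 10.4 kg.
Tool frame: the origin (TCP) lies between the finger pads; the fingertips stand ahead of it and the grasp point (between the pads) lies 5 mm behind it (manip.tip_extent is the z of the fingertips in the tool frame, in m); z points along the fingers, y is the line along which they close (so a half turn about z gives the same grasp; the last joint's range is limited). The gripper opens to 85 mm and grips with 20 to 120 N. Pads are 22 mm wide; open, the fingers measure 114 mm over their backs; the gripper's body (76 mm by 85 mm) begins 54 mm behind the grasp point. The pads swing forward as they close: fully open they stand 13 mm farther back than shut.
Start: joints at [-1.214, 0.332, -0.065, 1.46, 0.022, 1.35, -0.088], TCP at [0.232, 0.58, 0.245] pointing down, gripper open.
Joint ranges: [-2.6, 2.6], [-0.5, 2.12], [-1.47, 1.34], [0.16, 2.42], [-1.27, 4.41], [0.06, 2.06], [-2.6, 2.6]. Speed limits (rad/s): [2.22, 2.22, 2.79, 2.79, 3.14, 3.14, 3.14].

## Interface

Orientations are given as a unit quaternion [x, y, z, w].
In Python, from workcell import status, viewer, manip gives the robot as it stands.
- The arm moves only by the tool play_rows, never from a script. Its argument "plan" is one flat list of numbers, 7 for each row, row after row: the turn, a rotation vector about the tool's x, y, z in degrees, then the shift along the tool's x, y, z in m, then the opening, from 0 (shut) to 1 (fully open). In form: [ax, ay, az, dx, dy, dz, grip, ax, ay, az, dx, dy, dz, grip, ...]. A call has 1 to 20 rows; each row is the pose to reach, as a shift and turn from the pose commanded when the call began, along the tool's axes at that moment; what a row does not reach only later rows make up. A row lasts 1/8 s, in which the tool goes at most 62.5 mm and 10.7 degrees, less where a joint would pass 70% of its speed; a pose out of reach is approached as far as the arm can. A call with a gripper value outside its range is refused whole. The fingers move at their own pace and stop on an object; "squeeze" is the grip in N (left out, the last holds). Time passes only in rows, so rows that repeat a pose let the fingers close. It gives the time, the measured TCP pose, the force, the opening and the grip force at its end, in the units of the state.
- status.get_obs(): the state, without advancing time (a new reading comes with each control period).
- viewer.camera(name): name is "scene" or "top" or "wrist"; returns the picture (384x512x3 uint8, red, green, blue); there is no depth.
- viewer.camera_model(name): a dict with "fx", "fy", "cx", "cy" (pixels), "D" ([k1, k2, p1, p2, k3] as OpenCV has them; the pictures are not rectified), "R" (3x3) and "t" (3): a world point X has camera coordinates R X + t. Camera axes: x right, y down, z forward; pixel columns grow to the right and rows downward; lengths in m; the calibration is good to about 2 mm. A picture is of the moment at which its call begins: read the wrist's pose just before it. camera_model takes no time and is no camera call; for the wrist camera it gives the pose at the moment of the call.
- manip.hand_in(): hands the job in; it is judged then, once.
The state is a dict: "clock": time; "joint_pos": joint angles; "joint_velocities": joint speeds; "tau": joint torques, N m; "position": TCP position; "ee_rot": TCP orientation; "ft_force": force on the tool from outside, world axes, zero at the start; "torque": the same for the moment, N m; "grip_width": opening from 0.0 (shut) to 1.0 (fully open); "grasp_force": force on a finger pad.
Only numpy, scipy, OpenCV 4.12 (cv2) and the standard library are available. Lean on these libraries where they do the work, as an engineer would, in place of code of your own. Each camera call takes 0.05 s, during which the arm holds its last target. There are 200 camera calls.

## Working session

There is one attempt and no reset: what is moved stays moved. The work goes in short steps, Python scripts to look and compute and a tool call to move; the robot and the scene stay as the last step left them, time stands still between calls to the robot, and variables do not carry over. Pictures are saved under pics/ and viewed, at most 10 in all, crops included, and the job is handed in when it is done.

Besides the shell and the picture viewer there is one more tool, called after "Request:" as name(argument=value, ...) on one line, values as JSON. play_rows: Moves the arm, as the interface text tells. Its arguments: {"type":"object","properties":{"plan":{"type":"array","items":{"type":"number"}},"squeeze":{"type":"number"}},"required":["plan"]}

```bash
ls; mkdir -p pics
python3 - <<'E'
from workcell import status, viewer, manip
import cv2,numpy as np
print(status.get_obs(), manip.tip_extent)
for n in("scene","top"):
    im=viewer.camera(n); cv2.imwrite(f"pics/{n}0.png",im[:,:,::-1])
    m=viewer.camera_model(n); print(n,m)
E
```

```text
pics
{'clock': 0.0, 'joint_pos': array([-1.21361522,  0.3328871 , -0.06467615,  1.46093735,  0.02160256,
        1.34990011, -0.08852868]), 'joint_velocities': array([ 0.00148032,  0.00173722,  0.00050013, -0.00012441,  0.00050041,
        0.00075138, -0.0008038 ]), 'tau': array([ 1.64767916e-04, -6.25450373e+01,  4.92552831e-02, -3.91607237e+01,
        1.62799854e-02,  9.91240988e-03, -5.11759808e-07]), 'position': array([0.23158508, 0.58013013, 0.24450824]), 'ee_rot': array([ 1.88765978e-01,  9.82021838e-01, -7.11574694e-04, -9.77686265e-05]), 'ft_force': array([-0.15819946, -0.1825384 ,  0.5217616 ]), 'torque': array([ 0.07267904,  0.02252195, -0.02445996]), 'grasp_force': 0.0, 'grip_width': 1.0000158177573495} 0.014
scene {'fx': 499.7148818053296, 'fy': 499.7148818053296, 'cx': 256.0478073902914, 'cy': 187.2287036744559, 'D': array([-0.16350829,  0.        ,  0.        ,  0.        ,  0.        ]), 'R': array([[ 0.51599738,  0.85651999, -0.01096428],
       [ 0.69172377, -0.42419984, -0.58444224],
       [-0.5052375 ,  0.29398641, -0.81136124]]), 't': array([-0.29104936, -0.26156898,  1.7943825 ])}
top {'fx': 421.25013385625635, 'fy': 421.25013385625635, 'cx': 254.10390608820114, 'cy': 195.52794797691192, 'D': array([-0.07204404,  0.        ,  0.        ,  0.        ,  0.        ]), 'R': array([[-0.0766951 , -0.99703948, -0.00548885],
       [-0.97508624,  0.07615336, -0.20834462],
       [ 0.20814581, -0.01062691, -0.97804008]]), 't': array([0.08469148, 0.54414483, 1.08900197])}
```

Run:
```python
import cv2
for n in("scene","top"):
    im=cv2.imread(f"pics/{n}0.png"); cv2.imwrite(f"pics/{n}0b.png",cv2.resize(im,(800,600),interpolation=cv2.INTER_CUBIC))
```

```text
(no output)
```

View pics/top0b.png

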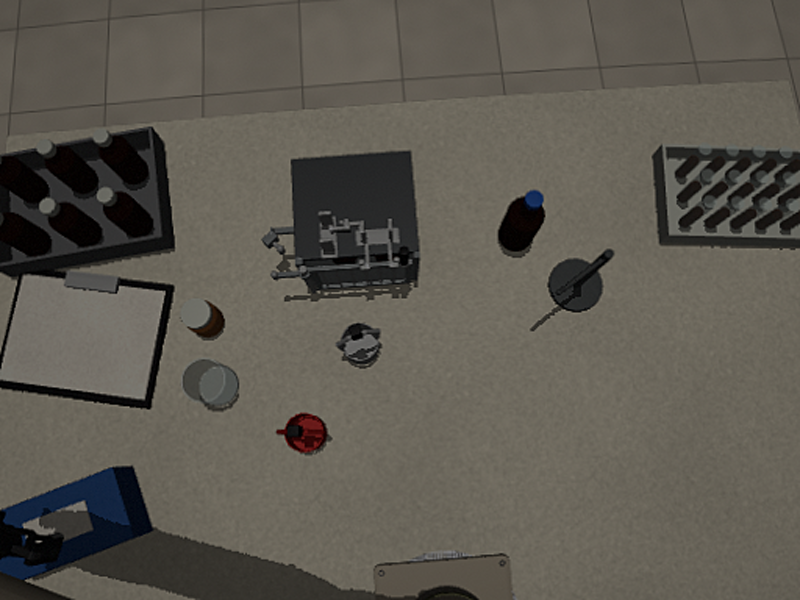

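View pics/scene0b.png

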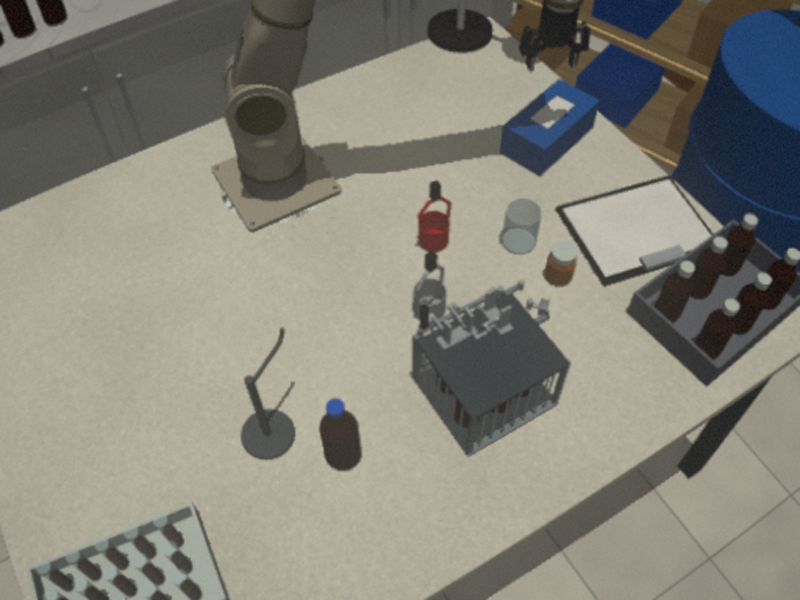

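The top view (800x600 scale) shows the lock-up at (350,220), the can at (360,345), the red decoy at (305,432) and the hook stand at (575,285). The bottle is at (520,225), the jar at (205,318) and the beaker at (215,385). I'll zoom in next.

```bash
cat > h.py <<'E'
import numpy as np,cv2
from scipy.spatial.transform import Rotation as Rn
from workcell import status, viewer, manip
def ray(m,p):
    K=np.array([[m['fx'],0,m['cx']],[0,m['fy'],m['cy']],[0,0,1]])
    u=cv2.undistortPoints(np.array([[p]],float),K,m['D'])[0,0]
    R=np.array(m['R']);return -R.T@m['t'],R.T@np.array([u[0],u[1],1])
def onz(m,p,z):
    c,d=ray(m,p);return c+d*(z-c[2])/d[2]
def tri(*mp):
    A=np.zeros((3,3));b=np.zeros(3);L=[]
    for m,p in mp:
        c,d=ray(m,p);d/=np.linalg.norm(d);P=np.eye(3)-np.outer(d,d);A+=P;b+=P@c;L.append((P,c))
    X=np.linalg.solve(A,b);return X,max(np.linalg.norm(P@(X-c)) for P,c in L)
def proj(m,X):
    K=np.array([[m['fx'],0,m['cx']],[0,m['fy'],m['cy']],[0,0,1]])
    return cv2.projectPoints(np.array(X,float).reshape(-1,1,3),cv2.Rodrigues(np.array(m['R']))[0],np.array(m['t']),K,m['D'])[0][:,0]
def crop(im,x,y,w,h,s):
    c=im[y:y+h,x:x+w][:,:,:]
    c=cv2.convertScaleAbs(cv2.resize(c,None,fx=s,fy=s,interpolation=cv2.INTER_CUBIC),alpha=1.8)
    for i in range(0,w,10): cv2.putText(c,str(x+i),(i*s,8),0,.3,(0,255,255));cv2.line(c,(i*s,10),(i*s,14),(0,255,255))
    for i in range(0,h,10): cv2.putText(c,str(y+i),(0,i*s+4),0,.3,(0,255,255))
    return c
E
python3 - <<'E'
from h import *
t=cv2.imread("pics/top0.png");s=cv2.imread("pics/scene0.png")
a=crop(t,165,125,110,110,5);b=crop(t,330,150,50,70,5)
o=np.zeros((550,800,3),np.uint8);o[:,:550]=a;o[:350,550:]=b;cv2.imwrite("pics/c1.png",o)
a=crop(s,255,155,105,115,5);b=crop(s,145,200,55,100,5)
o=np.zeros((575,800,3),np.uint8);o[:,:525]=a;o[:500,525:]=b;cv2.imwrite("pics/c2.png",o)
E
```

```text
(no output)
```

View pics/c1.png

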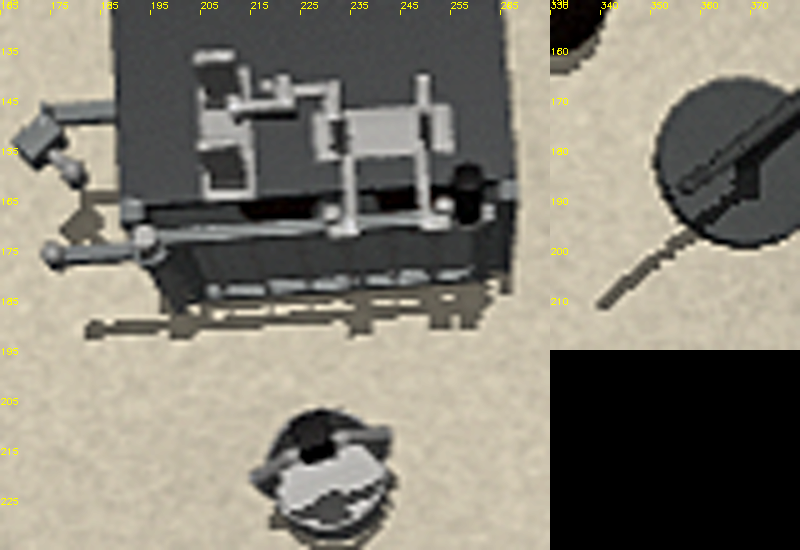

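View pics/c2.png

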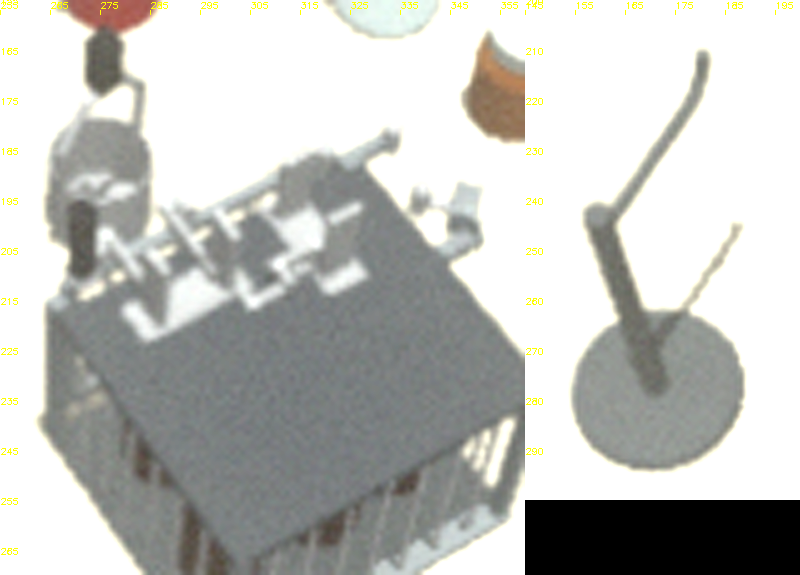

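c1 and c2 show the details:
- **Hinge catch:** on the left of the top view, with tab tops near montage (215,55) and (222,147).
- **Edge catch:** tabs near (325,130) and (440,125).
- **Gate post:** at (467,170).
- **Can grip:** near (315,430).
- **Hook rod:** tip at (357,188) in raw top pixels and (181,211) in raw scene pixels.

Next I'll triangulate these points.

Run:
```python
from h import *
np.set_printoptions(precision=4,suppress=True)
T=viewer.camera_model("top");S=viewer.camera_model("scene")
T1=lambda X,Y:(T,(165+X/5,125+Y/5)); T2=lambda X,Y:(T,(330+(X-550)/5,150+Y/5))
S1=lambda X,Y:(S,(255+X/5,155+Y/5)); S2=lambda X,Y:(S,(145+(X-525)/5,200+Y/5))
pts={'post_top .21':(T1(467,170),S1(82,203)),
'plate fr-right .15':(T1(512,188),S1(50,305)),'plate fr-left':(T1(120,203),S1(362,167)),
'gripblock mid':(T1(315,440),S1(103,60)),
'hook tip .216':(T2(685,190),S2(703,55)),'post top .21':((T,(390.4,162)),S2(600,213)),
}
for k,v in pts.items(): print(k,*tri(*v))
for n,q in {'fr-r':(50,305),'bk-r':(245,560),'bk-l':(525,355),'fr-l':(362,167)}.items(): print(n,onz(*S1(*q),.15))
print('T fr-r',onz(*T1(512,188),.15),'fr-l',onz(*T1(120,203),.15))
print('foot',onz(*T2(745,163),.005), onz(*S2(658,390),.005))
print('rod', onz(*T2(685,190),.21),onz(*S2(703,55),.21),onz(*S2(695,90),.19),'post',onz(T,(390.4,162),.21),onz(*S2(600,215),.21))
for n,q in {'hfar':(215,55),'hnear':(225,148),'eL':(322,130),'eR':(440,127)}.items(): print(n,onz(*T1(*q),.206))
print('cup',onz(*T1(333,487),.065),'handle ends',onz(*T1(258,475),.10),onz(*T1(388,437),.10))
print('decoy',onz(T,(305/1.5625,432/1.5625),.05),'bottle',onz(T,(535/1.5625,198/1.5625),.19),'beaker',onz(T,(217/1.5625,385/1.5625),.1),'jar',onz(T,(197/1.5625,312/1.5625),.085))
```

```text
post_top .21 [0.6046 0.0265 0.2109] 0.0005306123734925356
plate fr-right .15 [0.6137 0.0018 0.1428] 0.0010776760127836013
plate fr-left [0.6239 0.2045 0.1367] 8.409223095825097e-05
gripblock mid [0.4903 0.1119 0.1522] 0.0008675693875329084
hook tip .216 [ 0.5173 -0.2014  0.204 ] 0.0004940447786917661
post top .21 [ 0.5755 -0.2897  0.2046] 0.0017500829215582713
fr-r [ 0.6172 -0.0016  0.15  ]
bk-r [0.8008 0.0023 0.15  ]
bk-l [0.7789 0.2001 0.15  ]
fr-l [0.631  0.1978 0.15  ]
T fr-r [0.612  0.0032 0.15  ] fr-l [0.6199 0.2025 0.15  ]
foot [ 0.5724 -0.2909  0.005 ] [ 0.579  -0.2905  0.005 ]
rod [ 0.5158 -0.2003  0.21  ] [ 0.5215 -0.202   0.21  ] [ 0.526  -0.2119  0.19  ] post [ 0.5734 -0.2895  0.21  ] [ 0.5808 -0.2892  0.21  ]
hfar [0.6744 0.1449 0.206 ]
hnear [0.6266 0.1425 0.206 ]
eL [0.6319 0.0951 0.206 ]
eR [0.6289 0.0381 0.206 ]
cup [0.479 0.108 0.065] handle ends [0.483  0.1447 0.1   ] [0.4977 0.0761 0.1   ]
decoy [0.3445 0.2144 0.05  ] bottle [ 0.6789 -0.1895  0.19  ] beaker [0.4297 0.3487 0.1   ] jar [0.5585 0.3846 0.085 ]
```

Triangulated heights agree with the given sizes to within several mm. The rod points from the post towards (-0.55, 0.83), and the can's y axis is at about 102°. I'll go above the can and look with the wrist camera.

```bash
cat >> h.py <<'E'
def pose(p,yaw):  # tool down, tool y at world angle yaw(deg)
    a=np.radians(yaw);y=np.array([np.cos(a),np.sin(a),0]);z=np.array([0,0,-1.])
    return np.array(p,float),np.c_[np.cross(y,z),y,z]
def rel(*targets,cmd=None):
    o=status.get_obs();p0,R0=(o['position'],Rn.from_quat(o['ee_rot']).as_matrix()) if cmd is None else pose(*cmd)
    for p,yaw in targets:
        p,R=pose(p,yaw);print(np.round(np.degrees(Rn.from_matrix(R0.T@R).as_rotvec()),2),np.round(R0.T@(p-p0),4))
def wrist(name,s=1.5625):
    m=viewer.camera_model("wrist");im=viewer.camera("wrist");cv2.imwrite(f"pics/{name}.png",im[:,:,::-1])
    import pickle;pickle.dump(m,open(f"pics/{name}.pkl","wb"));return im,m
E
python3 - <<'E'
from h import *
rel(((.44,.12,.31),102))
E
```

```text
[-7.000e-02 -2.000e-02 -3.376e+01] [-0.3642 -0.3502 -0.065 ]
```

Request:
play_rows(plan=[0, 0, -33.8, -0.364, -0.35, -0.065, 1, 0, 0, -33.8, -0.364, -0.35, -0.065, 1, 0, 0, -33.8, -0.364, -0.35, -0.065, 1, 0, 0, -33.8, -0.364, -0.35, -0.065, 1, 0, 0, -33.8, -0.364, -0.35, -0.065, 1, 0, 0, -33.8, -0.364, -0.35, -0.065, 1, 0, 0, -33.8, -0.364, -0.35, -0.065, 1, 0, 0, -33.8, -0.364, -0.35, -0.065, 1, 0, 0, -33.8, -0.364, -0.35, -0.065, 1, 0, 0, -33.8, -0.364, -0.35, -0.065, 1, 0, 0, -33.8, -0.364, -0.35, -0.065, 1])

```text
clock: 1.48
position: [0.4393, 0.1221, 0.3099]
ee_rot: [-0.106, 0.994, 0.0, -0.0]
ft_force: [-0.2, -0.4, -0.2]
grip_width: 1.002
grasp_force: 0.0
```

Run:
```python
from h import *
im,m=wrist("w1"); print(status.get_obs()['position'],-m['R'].T@m['t'],m['R'])
cv2.imwrite("pics/w1b.png",crop(im[:,:,::-1],0,0,512,384,1) if 0 else cv2.convertScaleAbs(cv2.resize(im[:,:,::-1],(800,600)),alpha=1.8))
```

```text
[0.43935882 0.12206494 0.30991737] [0.36481462 0.10611355 0.43834169] [[-2.11028344e-01  9.77479577e-01 -8.45476703e-04]
 [ 9.31793858e-01  2.01426434e-01  3.01972842e-01]
 [ 2.95342587e-01  6.29370188e-02 -9.53316153e-01]]
```

View pics/w1b.png

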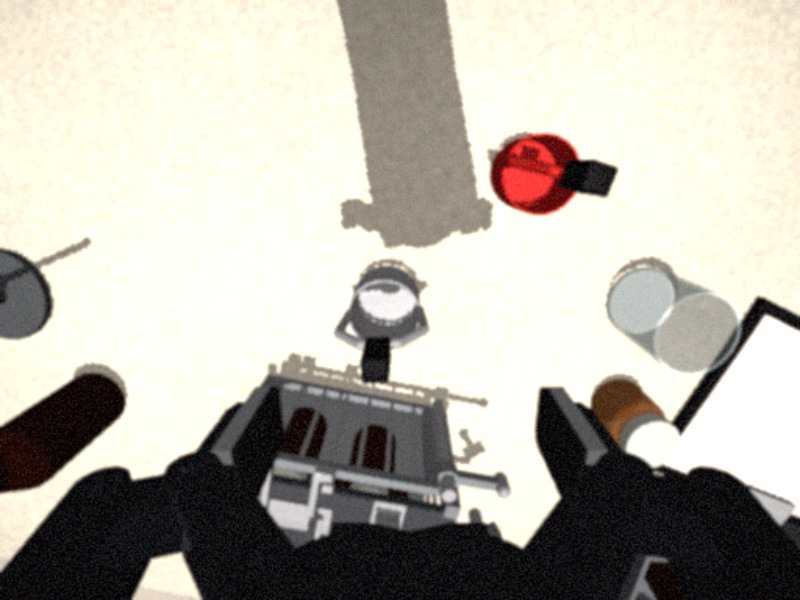

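The wrist view shows the can's black grip at (377,361) and its handle shoulders at about (342,333) and (427,330), all in 800-scale pixels. The lock-up lies ahead, partly hidden behind the fingers.

Run:
```python
from h import *
import pickle
m=pickle.load(open("pics/w1.pkl","rb"));f=1.5625
im=cv2.imread("pics/w1.png");g=im.max(2)
r=np.zeros_like(g);r[210:250,225:260]=1
mk=((cv2.GaussianBlur(g,(3,3),0)<25)&(r>0)).astype(np.uint8)
n,l,s,c=cv2.connectedComponentsWithStats(mk);print(s[1:],c[1:])
for z,p in((.16,(377/f,361/f)),(.138,(377/f,341/f)),(.18,(375/f,382/f))): print(z,onz(m,p,z))
L,R=(onz(m,(x/f,y/f),.1) for x,y in((342,333),(427,330)));print('handle',(L+R)/2,np.linalg.norm(L-R),np.degrees(np.arctan2(*(R-L)[1::-1])))
print('cup rim',onz(m,(388/f,300/f),.065))
```

```text
[[233 216  16  28 352]] [[240.42329545 228.51136364]]
0.16 [0.49417174 0.11154817 0.16      ]
0.138 [0.48864022 0.10894116 0.138     ]
0.18 [0.49985447 0.11271207 0.18      ]
handle [0.49478799 0.11366299 0.1       ] 0.06991019516176367 104.37632585950321
cup rim [0.47833491 0.111741   0.065     ]
```

Run:
```python
from h import *
rel(((.49,.111,.25),103),((.49,.111,.158),103))
```

```text
[ 0.   -0.04 -0.81] [-0.0472 -0.0215  0.0599]
[ 0.   -0.04 -0.81] [-0.0473 -0.0215  0.1519]
```

Request:
play_rows(plan=[0, 0, -0.8, -0.047, -0.0215, 0.06, 1, 0, 0, -0.8, -0.047, -0.0215, 0.06, 1, 0, 0, -0.8, -0.047, -0.0215, 0.11, 1, 0, 0, -0.8, -0.047, -0.0215, 0.152, 1, 0, 0, -0.8, -0.047, -0.0215, 0.152, 1, 0, 0, -0.8, -0.047, -0.0215, 0.152, 0, 0, 0, -0.8, -0.047, -0.0215, 0.152, 0, 0, 0, -0.8, -0.047, -0.0215, 0.152, 0, 0, 0, -0.8, -0.047, -0.0215, 0.152, 0, 0, 0, -0.8, -0.047, -0.0215, 0.152, 0, 0, 0, -0.8, -0.047, -0.0215, 0.152, 0], squeeze=50)

```text
clock: 2.9
position: [0.491, 0.1096, 0.1591]
ee_rot: [-0.112, 0.994, 0.0, 0.001]
ft_force: [-0.9, 1.0, 6.2]
grip_width: 0.203
grasp_force: 49.7
```

Grasped. I'll lift and move to a standoff in line with the rod.

Run:
```python
from h import *
rel(((.453,-.103,.261),33.5),cmd=((.49,.111,.158),103))
```

```text
[ 0.   0.  69.5] [ 0.0842 -0.2002 -0.103 ]
```

Request:
play_rows(plan=[0, 0, 0, 0, 0, -0.04, 0, 0, 0, 0, 0, 0, -0.08, 0, 0, 0, 0, 0, 0, -0.103, 0, 0, 0, 10, 0.012, -0.03, -0.103, 0, 0, 0, 20, 0.024, -0.06, -0.103, 0, 0, 0, 30, 0.036, -0.09, -0.103, 0, 0, 0, 40, 0.048, -0.12, -0.103, 0, 0, 0, 50, 0.06, -0.15, -0.103, 0, 0, 0, 60, 0.072, -0.18, -0.103, 0, 0, 0, 69.5, 0.084, -0.2, -0.103, 0, 0, 0, 69.5, 0.084, -0.2, -0.103, 0, 0, 0, 69.5, 0.084, -0.2, -0.103, 0])

```text
clock: 4.4
position: [0.4529, -0.1038, 0.261]
ee_rot: [0.473, 0.881, 0.0, -0.0]
ft_force: [-0.1, 0.4, -2.7]
grip_width: 0.208
grasp_force: 49.5
```

Run:
```python
from h import *
im,m=wrist("w2")
t=viewer.camera("top");cv2.imwrite("pics/t2.png",t[:,:,::-1])
s=viewer.camera("scene");cv2.imwrite("pics/s2.png",s[:,:,::-1])
o=np.zeros((600,800,3),np.uint8)
o[:384,:512]=cv2.convertScaleAbs(im[:,:,::-1],alpha=1.8)
a=crop(t[:,:,::-1].copy(),320,130,95,72,3);o[384:384+216,:285]=a
a=crop(s[:,:,::-1].copy(),130,150,95,130,3);o[:390,512:512+285]=a
cv2.imwrite("pics/m2.png",o)
```

```text
(no output)
```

View pics/m2.png

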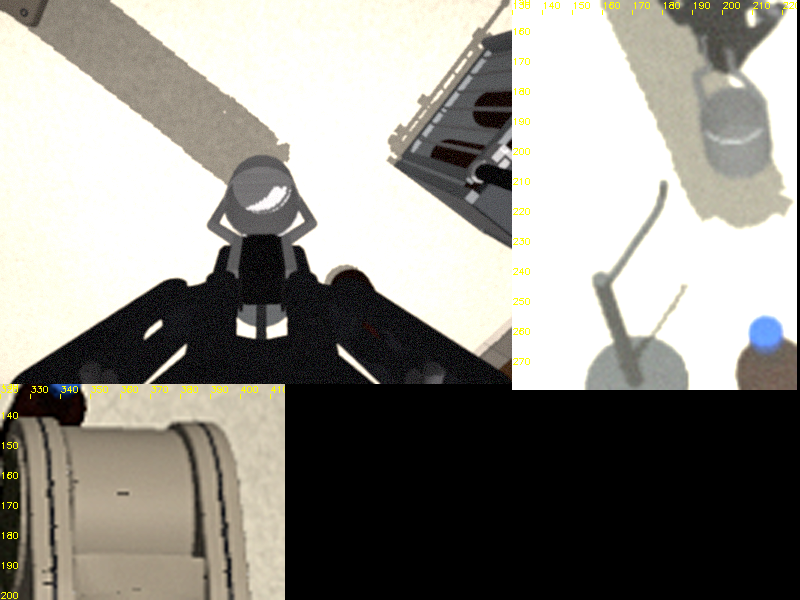

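The can hangs straight in the fingers, seen at (262,240) in the wrist picture, and the hook post shows below it at (261,320). I'll cross-check the lateral alignment.

Run:
```python
from h import *
import pickle
m=pickle.load(open("pics/w2.pkl","rb"))
for z in (0.008,.03):
  P=onz(m,(261,322),z);print(P)
print(proj(m,[[.576,-.2907,.008],[.576,-.2907,.05],[.546,-.2445,.194],[.518,-.201,.216]]))
# can pose from scene: cup bottom/top in scene crop
S=viewer.camera_model("scene")
print(proj(S,[[.453,-.1035,.103],[.453,-.1035,.168],[.518,-.201,.216],[.576,-.2907,.21],[.576,-.2907,.0]]))
rel(((.546,-.2445,.261),33),((.546,-.2445,.216),33),((.505,-.182,.261),33),cmd=((.453,-.103,.261),33.5))
```

```text
[ 0.59933892 -0.32470447  0.008     ]
[ 0.58850046 -0.30820989  0.03      ]
[[260.55301907 301.6347028 ]
 [260.44618284 320.08083205]
 [260.24689475 381.44918919]
 [260.82300926 360.05790422]]
[[205.50166984 199.42486923]
 [203.34436092 186.33730032]
 [180.04105492 208.60525041]
 [158.67241159 241.82820407]
 [171.34993783 277.97952739]]
[0.  0.  0.5] [-0.1693 -0.0005  0.    ]
[0.  0.  0.5] [-0.1693 -0.0005  0.045 ]
[0.  0.  0.5] [-0.0946 -0.0002  0.    ]
```

Aligned: the predicted post column is 260.5 and I see it at 261. I'll move in over the tip, then lower.

Request:
play_rows(plan=[0, 0, 0.5, -0.03, 0, 0, 0, 0, 0, 0.5, -0.06, 0, 0, 0, 0, 0, 0.5, -0.09, 0, 0, 0, 0, 0, 0.5, -0.11, 0, 0, 0, 0, 0, 0.5, -0.13, 0, 0, 0, 0, 0, 0.5, -0.15, 0, 0, 0, 0, 0, 0.5, -0.168, 0, 0, 0, 0, 0, 0.5, -0.168, 0, 0, 0, 0, 0, 0.5, -0.168, 0, 0, 0])

```text
clock: 5.68
position: [0.5453, -0.2438, 0.261]
ee_rot: [0.478, 0.878, 0.0, -0.0]
ft_force: [-0.9, 0.0, -2.9]
grip_width: 0.199
grasp_force: 49.2
```

Run:
```python
from h import *
s=viewer.camera("scene")
o=crop(s[:,:,::-1].copy(),120,180,110,110,5)
cv2.imwrite("pics/s3.png",o)
```

```text
(no output)
```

View pics/s3.png

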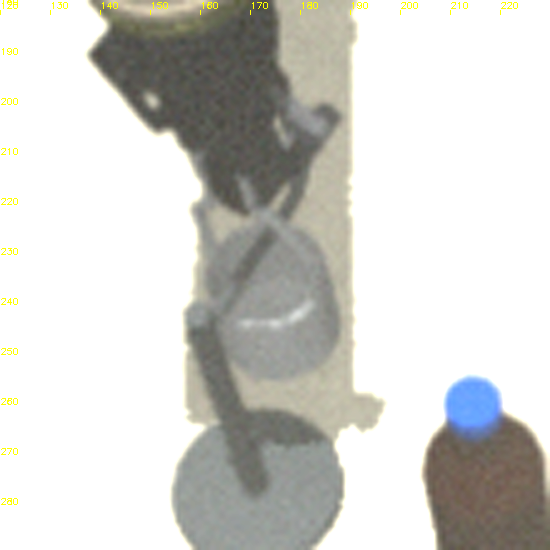

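The picture shows the rod running from (160,243) up past (185,215), with the handle over it and the cup below. I'll lower.

Request:
play_rows(plan=[0, 0, 0, 0, 0, 0.012, 0, 0, 0, 0, 0, 0, 0.024, 0, 0, 0, 0, 0, 0, 0.032, 0, 0, 0, 0, 0, 0, 0.037, 0, 0, 0, 0, 0, 0, 0.04, 0, 0, 0, 0, 0, 0, 0.04, 0])

```text
clock: 6.48
position: [0.5456, -0.2449, 0.222]
ee_rot: [0.478, 0.878, 0.0, 0.0]
ft_force: [-0.9, 1.2, 2.4]
grip_width: 0.203
grasp_force: 50.0
```

Request:
play_rows(plan=[0, 0, 0, 0, 0, 0, 0.25, 0, 0, 0, 0, 0, 0, 0.4, 0, 0, 0, 0, 0, 0, 0.55, 0, 0, 0, 0, 0, 0, 0.55, 0, 0, 0, 0, 0, -0.03, 0.55, 0, 0, 0, 0, 0, -0.06, 0.55, 0, 0, 0, 0, 0, -0.1, 0.6, 0, 0, 0, 0, 0, -0.14, 0.6])

```text
clock: 7.48
position: [0.5452, -0.2447, 0.3625]
ee_rot: [0.478, 0.878, 0.0, -0.0]
ft_force: [0.1, -0.2, 0.5]
grip_width: 0.601
grasp_force: 0.0
```

Run:
```python
from h import *
s=viewer.camera("scene");cv2.imwrite("pics/s4r.png",s[:,:,::-1]);t=viewer.camera("top");cv2.imwrite("pics/t4r.png",t[:,:,::-1])
o=np.zeros((550,700,3),np.uint8)
o[:,:400]=crop(s[:,:,::-1].copy(),130,190,80,110,5)
cv2.imwrite("pics/s4.png",o)
# path to view lockup: tool y at ~93 deg
rel(((.50,.12,.37),93),((.56,.12,.37),93))
```

```text
[  0.07   0.38 -60.17] [ 0.3324  0.1593 -0.0053]
[  0.07   0.38 -60.17] [ 0.2998  0.2098 -0.0049]
```

View pics/s4.png

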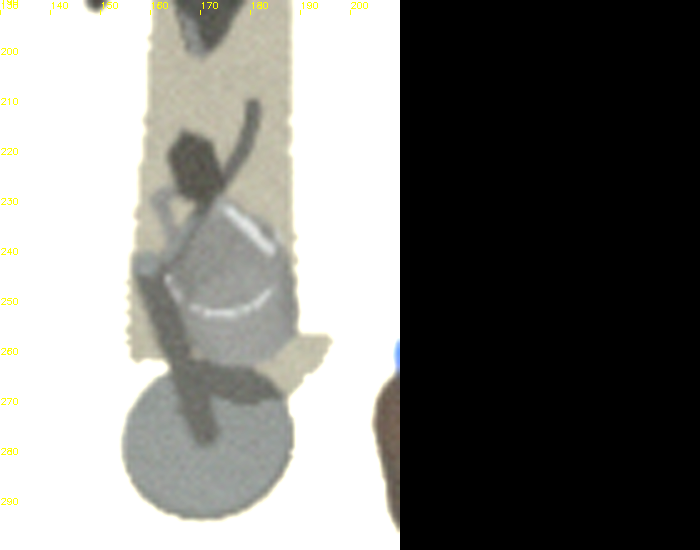

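The can hangs on the rod: the cup is below, the grip is above the rod at (170,222), and the gripper is clear. Next I'll get a wrist view straight over the catches.

Run:
```python
from h import *
rel(((.70,.10,.33),87))
```

```text
[  0.09   0.37 -54.17] [0.2073 0.3164 0.036 ]
```

Request:
play_rows(plan=[0, 0, -10, 0.04, 0.06, 0, 0.6, 0, 0, -20, 0.08, 0.12, 0, 0.6, 0, 0, -30, 0.12, 0.18, 0, 0.6, 0, 0, -40, 0.16, 0.24, 0, 0.6, 0, 0, -54.2, 0.207, 0.316, 0.036, 0.6, 0, 0, -54.2, 0.207, 0.316, 0.036, 0.6, 0, 0, -54.2, 0.207, 0.316, 0.036, 0.6, 0, 0, -54.2, 0.207, 0.316, 0.036, 0.6, 0, 0, -54.2, 0.207, 0.316, 0.036, 0.6])

```text
clock: 8.7
position: [0.6986, 0.0983, 0.3261]
ee_rot: [0.027, 1.0, -0.0, 0.001]
ft_force: [-0.7, -0.4, -0.4]
grip_width: 0.598
grasp_force: 0.0
```

Run:
```python
from h import *
im,m=wrist("w5");print(status.get_obs()['position'],-m['R'].T@m['t'])
P=proj(m,[[.604,.0265,.21],[.6505,.144,.206],[.6305,.067,.206],[.614,.002,.15],[.624,.204,.15]]);print(P)
np.save("pics/w5P.npy",P)
lo=np.floor(P.min(0)-25).astype(int);hi=np.ceil(P.max(0)+25).astype(int);lo=np.maximum(lo,0);hi=np.minimum(hi,[512,384])
s=int(min(800/(hi-lo)[0],600/(hi-lo)[1]));print(lo,hi,s)
cv2.imwrite("pics/w5b.png",crop(im[:,:,::-1].copy(),lo[0],lo[1],hi[0]-lo[0],hi[1]-lo[1],max(s,1)))
```

```text
[0.69857872 0.09841627 0.32627902] [0.62219753 0.10306133 0.45440322]
[[167.59619065  89.45735691]
 [310.60169105 137.96995181]
 [220.26484231 119.25777737]
 [164.18554337 104.50778132]
 [359.29621857 103.5113201 ]]
[139  64] [385 163] 3
```

View pics/w5b.png

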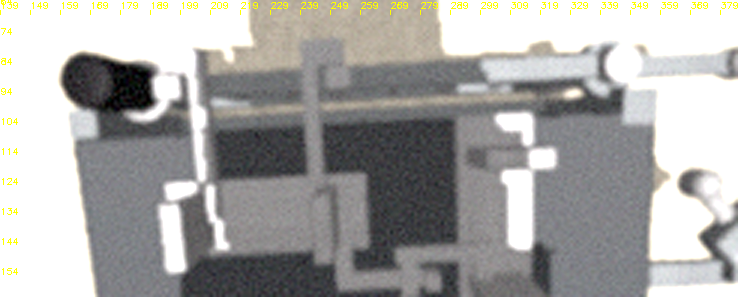

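w5 shows the gate post at montage (90,82), the hinge pin at (622,65), and edge-catch tabs at (172,237) and (324,226). A hinge-catch tab top is near (519,215). I'll triangulate against the top and scene views.

Run:
```python
from h import *
import pickle
np.set_printoptions(precision=4,suppress=True)
W=pickle.load(open("pics/w5.pkl","rb"))
T=viewer.camera_model("top");S=viewer.camera_model("scene")
print('camT',-T['R'].T@T['t'],'camS',-S['R'].T@S['t'],'camW',-W['R'].T@W['t'],'fW',W['fx'])
T1=lambda X,Y:(T,(165+X/5,125+Y/5));S1=lambda X,Y:(S,(255+X/5,155+Y/5));W1=lambda X,Y:(W,(139+X/3,64+Y/3))
for n,v in {'posttop':(T1(467,170),W1(90,82)),'fr-r':(T1(512,188),W1(85,125)),'fr-l':(T1(130,210),W1(640,105)),'eR':(T1(440,127),W1(172,237)),'eL':(T1(325,130),W1(324,226)),'hingepin':(T1(146,238),W1(622,65))}.items(): print(n,*tri(*v))
for n,q in {'eR':(172,237),'eL':(324,226),'hA':(519,235)}.items(): print(n,onz(*W1(*q),.206),onz(*W1(*q),.16))
```

```text
camT [0.3104 0.0546 1.1789] camS [ 1.2377 -0.3892  1.2998] camW [0.6222 0.1031 0.4544] fW 281.91163294887906
posttop [0.6055 0.0269 0.2085] 7.908279771242682e-05
fr-r [0.6149 0.0025 0.1409] 0.0003304566077705758
fr-l [0.6189 0.1993 0.14  ] 0.0003727104770915121
eR [0.6523 0.0337 0.1464] 0.0050181044088445075
eL [0.6522 0.0907 0.1518] 0.005681744863937041
hingepin [0.6048 0.1929 0.1363] 0.0010681152238399148
eR [0.6494 0.0441 0.206 ] [0.6544 0.0332 0.16  ]
eL [0.6487 0.0887 0.206 ] [0.6537 0.086  0.16  ]
hA [0.6543 0.1452 0.206 ] [0.6603 0.153  0.16  ]
```

Run:
```python
from h import *
np.set_printoptions(precision=1,suppress=True)
T=viewer.camera_model("top");S=viewer.camera_model("scene")
X=np.array([[.649,.044,.206],[.649,.044,.16],[.649,.0887,.206],[.649,.0887,.16],[.639,.044,.206],[.659,.044,.206],[.654,.066,.16],[.632,.141,.206],[.676,.141,.206],[.632,.141,.16],[.676,.141,.16]])
print(np.c_[(proj(T,X)-[165,125])*5,(proj(S,X)-[255,155])*5])
```

```text
[[424.8  88.7 156.  253. ]
 [426.1 118.6 152.8 300.2]
 [333.   95.6 226.5 216.4]
 [338.2 125.3 221.4 264.1]
 [426.3 108.2 145.7 239.6]
 [423.2  69.2 166.4 266.6]
 [382.2 112.5 191.8 288.9]
 [227.5 137.1 289.  152.6]
 [222.7  51.4 336.1 209.6]
 [237.2 165.1 282.3 201.2]
 [232.5  82.7 328.  257.4]]
```

Reprojection confirms the wrist-based edge catch centre at (0.649, 0.066), and the hinge catch centre at about (0.6515, 0.142). I'll move above the hinge catch with the fingers along x.

Run:
```python
from h import *
o=status.get_obs();print(o['joint_pos'],o['position'])
rel(((.6515,.142,.27),-1))
```

```text
[-0.44926265  0.51390176  0.40434378  1.08793981 -0.19423403  1.5735567
  1.42300994] [0.69857872 0.09841627 0.32627902]
[5.000e-02 7.000e-02 8.788e+01] [0.0495 0.041  0.0562]
```

Request:
play_rows(plan=[0, 0, 10, 0.01, 0.01, 0, 0.8, 0, 0, 20, 0.02, 0.02, 0, 0.8, 0, 0, 30, 0.03, 0.03, 0, 0.8, 0, 0, 40, 0.04, 0.041, 0, 0.8, 0, 0, 50, 0.0495, 0.041, 0.02, 0.8, 0, 0, 60, 0.0495, 0.041, 0.03, 0.8, 0, 0, 70, 0.0495, 0.041, 0.04, 0.8, 0, 0, 80, 0.0495, 0.041, 0.05, 0.8, 0, 0, 87.9, 0.0495, 0.041, 0.056, 0.8, 0, 0, 87.9, 0.0495, 0.041, 0.056, 0.8, 0, 0, 87.9, 0.0495, 0.041, 0.056, 0.8])

```text
clock: 10.12
position: [0.6514, 0.1434, 0.2701]
ee_rot: [0.712, 0.703, 0.001, 0.0]
ft_force: [0.6, -0.6, -0.1]
grip_width: 0.801
grasp_force: 0.0
```

Run:
```python
from h import *
rel(((.6515,.142,.19),-1))
```

```text
[ 0.06 -0.03  0.27] [-0.0014  0.      0.0801]
```

Request:
play_rows(plan=[0, 0, 0, -0.001, 0, 0.03, 0.8, 0, 0, 0, -0.001, 0, 0.05, 0.8, 0, 0, 0, -0.001, 0, 0.06, 0.8, 0, 0, 0, -0.001, 0, 0.07, 0.8, 0, 0, 0, -0.001, 0, 0.08, 0.8, 0, 0, 0, -0.001, 0, 0.08, 0.8], squeeze=30)

```text
clock: 10.88
position: [0.651, 0.143, 0.1887]
ee_rot: [0.712, 0.702, -0.0, -0.0]
ft_force: [0.7, 0.2, 0.0]
grip_width: 0.796
grasp_force: 0.0
```

No contact on the way down. I'll pinch.

Request:
play_rows(plan=[0, 0, 0, 0, 0, 0, 0.6, 0, 0, 0, 0, 0, 0, 0.5, 0, 0, 0, 0, 0, 0, 0.4, 0, 0, 0, 0, 0, 0, 0.3, 0, 0, 0, 0, 0, 0, 0.2, 0, 0, 0, 0, 0, 0, 0.1, 0, 0, 0, 0, 0, 0, 0, 0, 0, 0, 0, 0, 0, 0, 0, 0, 0, 0, 0, 0, 0], squeeze=30)

```text
clock: 12.0
position: [0.6534, 0.143, 0.1909]
ee_rot: [0.712, 0.702, 0.002, 0.002]
ft_force: [10.1, -1.0, 2.9]
grip_width: 0.289
grasp_force: 30.2
```

Request:
play_rows(plan=[0, 0, 0, 0, 0.002, 0, 0, 0, 0, 0, 0, 0.003, 0, 0, 0, 0, 0, 0, 0.003, 0, 0], squeeze=40)

```text
clock: 12.38
position: [0.6536, 0.143, 0.1909]
ee_rot: [0.712, 0.702, -0.0, -0.001]
ft_force: [-8.1, -1.9, 15.3]
grip_width: 0.283
grasp_force: 42.4
```

Both tabs are against their stop at about 25–26 mm. I'll open, rise and turn to the edge catch.

Request:
play_rows(plan=[0, 0, 0, 0, 0.002, 0, 0.5, 0, 0, 0, 0, 0.002, 0, 0.8, 0, 0, 0, 0, 0.002, 0, 0.8, 0, 0, 0, 0, 0.002, -0.04, 0.8, 0, 0, 0, 0, 0.002, -0.08, 0.8], squeeze=30)

```text
clock: 13.0
position: [0.6559, 0.1429, 0.2698]
ee_rot: [0.712, 0.702, -0.001, -0.0]
ft_force: [0.7, -1.0, -0.4]
grip_width: 0.799
grasp_force: 0.0
```

Run:
```python
from h import *
rel(((.649,.0664,.27),89.5))
```

```text
[-8.000e-02 -3.000e-02 -9.037e+01] [-0.0766 -0.0057 -0.0001]
```

Request:
play_rows(plan=[0, 0, -10, -0.02, -0.0057, 0, 0.8, 0, 0, -20, -0.04, -0.0057, 0, 0.8, 0, 0, -30, -0.06, -0.0057, 0, 0.8, 0, 0, -40, -0.0766, -0.0057, 0, 0.8, 0, 0, -50, -0.0766, -0.0057, 0, 0.8, 0, 0, -60, -0.0766, -0.0057, 0, 0.8, 0, 0, -70, -0.0766, -0.0057, 0, 0.8, 0, 0, -80, -0.0766, -0.0057, 0, 0.8, 0, 0, -90.4, -0.0766, -0.0057, 0, 0.8, 0, 0, -90.4, -0.0766, -0.0057, 0, 0.8, 0, 0, -90.4, -0.0766, -0.0057, 0, 0.8])

```text
clock: 14.38
position: [0.6494, 0.0663, 0.2692]
ee_rot: [0.006, 1.0, 0.0, -0.0]
ft_force: [-0.2, -0.2, -0.3]
grip_width: 0.801
grasp_force: 0.0
```

Run:
```python
from h import *
rel(((.649,.0664,.19),89.5))
```

```text
[ 0.   -0.01 -0.2 ] [0.0003 0.0001 0.0792]
```

Request:
play_rows(plan=[0, 0, 0, 0, 0, 0.03, 0.8, 0, 0, 0, 0, 0, 0.05, 0.8, 0, 0, 0, 0, 0, 0.06, 0.8, 0, 0, 0, 0, 0, 0.07, 0.8, 0, 0, 0, 0, 0, 0.08, 0.8, 0, 0, 0, 0, 0, 0.08, 0.8])

```text
clock: 15.12
position: [0.6491, 0.0664, 0.1887]
ee_rot: [0.004, 1.0, -0.0, -0.0]
ft_force: [0.3, 0.6, 0.0]
grip_width: 0.803
grasp_force: 0.0
```

Request:
play_rows(plan=[0, 0, 0, 0, 0, 0, 0.6, 0, 0, 0, 0, 0, 0, 0.5, 0, 0, 0, 0, 0, 0, 0.4, 0, 0, 0, 0, 0, 0, 0.3, 0, 0, 0, 0, 0, 0, 0.2, 0, 0, 0, 0, 0, 0, 0.1, 0, 0, 0, 0, 0, 0, 0, 0, 0, 0, 0, 0, 0, 0, 0, 0, 0, 0, 0, 0, 0], squeeze=30)

```text
clock: 16.25
position: [0.6498, 0.0656, 0.1902]
ee_rot: [0.004, 1.0, -0.0, 0.001]
ft_force: [-1.1, -5.8, 7.8]
grip_width: 0.283
grasp_force: 30.8
```

Fully pinched. I'll release and go to the gate post, fingers along x.

Request:
play_rows(plan=[0, 0, 0, 0, -0.001, 0, 0, 0, 0, 0, 0, -0.001, 0, 0, 0, 0, 0, 0, -0.001, 0, 0.5, 0, 0, 0, 0, -0.001, 0, 0.7, 0, 0, 0, 0, -0.001, 0, 0.7, 0, 0, 0, 0, -0.001, -0.04, 0.7, 0, 0, 0, 0, -0.001, -0.08, 0.6], squeeze=40)

```text
clock: 17.12
position: [0.6491, 0.0656, 0.2699]
ee_rot: [0.004, 1.0, 0.0, -0.001]
ft_force: [0.7, -0.4, 0.5]
grip_width: 0.599
grasp_force: 0.0
```

Run:
```python
from h import *
im,m=wrist("w6")
rel(((.6055,.0269,.27),0))
```

```text
[ 0.38  0.22 89.54] [ 0.0451 -0.0391  0.006 ]
```

Request:
play_rows(plan=[0, 0, 10, 0.01, -0.01, 0, 0.6, 0, 0, 20, 0.02, -0.02, 0, 0.6, 0, 0, 30, 0.03, -0.03, 0, 0.6, 0, 0, 40, 0.0437, -0.039, 0, 0.6, 0, 0, 50, 0.0437, -0.039, 0, 0.6, 0, 0, 60, 0.0437, -0.039, 0, 0.6, 0, 0, 70, 0.0437, -0.039, 0, 0.6, 0, 0, 80, 0.0437, -0.039, 0, 0.6, 0, 0, 89.5, 0.0437, -0.039, 0, 0.6, 0, 0, 89.5, 0.0437, -0.039, 0, 0.6, 0, 0, 89.5, 0.0437, -0.039, 0, 0.6])

```text
clock: 18.55
position: [0.6053, 0.0269, 0.2692]
ee_rot: [0.705, 0.709, 0.0, -0.0]
ft_force: [-0.2, 0.7, 0.5]
grip_width: 0.603
grasp_force: 0.0
```

Run:
```python
from h import *
print(status.get_obs()['position'],status.get_obs()['joint_pos'])
rel(((.6055,.0269,.186),0))
```

```text
[0.60534468 0.02694866 0.26920156] [-0.6349823   0.31246261  0.65170221  1.50985658 -0.19107054  1.3837783
  0.03352717]
[-0.   -0.01  0.26] [-0.0001  0.0002  0.0832]
```

Request:
play_rows(plan=[0, 0, 0, 0, 0, 0.03, 0.6, 0, 0, 0, 0, 0, 0.05, 0.6, 0, 0, 0, 0, 0, 0.065, 0.6, 0, 0, 0, 0, 0, 0.083, 0.6, 0, 0, 0, 0, 0, 0.083, 0.6, 0, 0, 0, 0, 0, 0.083, 0.4, 0, 0, 0, 0, 0, 0.083, 0.2, 0, 0, 0, 0, 0, 0.083, 0, 0, 0, 0, 0, 0, 0.083, 0, 0, 0, 0, 0, 0, 0.083, 0, 0, 0, 0, 0, 0, 0.083, 0], squeeze=40)

```text
clock: 19.92
position: [0.6049, 0.0267, 0.1871]
ee_rot: [0.707, 0.707, -0.0, -0.001]
ft_force: [-6.4, 0.3, 5.9]
grip_width: 0.173
grasp_force: 38.9
```

Request:
play_rows(plan=[0, 0, 5, 0.0006, -0.0144, 0, 0, 0, 0, 10, 0.0025, -0.0287, 0, 0, 0, 0, 15, 0.0056, -0.0427, 0, 0, 0, 0, 20, 0.01, -0.0564, 0, 0, 0, 0, 25, 0.0155, -0.0697, 0, 0, 0, 0, 30, 0.0221, -0.0825, 0, 0, 0, 0, 30, 0.0221, -0.0825, 0, 0], squeeze=60)

```text
clock: 20.8
position: [0.5227, 0.0483, 0.1872]
ee_rot: [0.866, 0.5, 0.0, 0.0]
ft_force: [-0.6, -4.2, 4.1]
grip_width: 0.171
grasp_force: 59.7
```

Moves freely with low force. By symmetry, the same arc numbers continue for another 60°.

Request:
play_rows(plan=[0, 0, 5, 0.0006, -0.0144, 0, 0, 0, 0, 10, 0.0025, -0.0287, 0, 0, 0, 0, 15, 0.0056, -0.0427, 0, 0, 0, 0, 20, 0.01, -0.0564, 0, 0, 0, 0, 25, 0.0155, -0.0697, 0, 0, 0, 0, 30, 0.0221, -0.0825, 0, 0, 0, 0, 35, 0.0298, -0.0946, 0, 0, 0, 0, 40, 0.0386, -0.1061, 0, 0, 0, 0, 45, 0.0483, -0.1167, 0, 0, 0, 0, 50, 0.0589, -0.1264, 0, 0, 0, 0, 55, 0.0704, -0.1352, 0, 0, 0, 0, 60, 0.0825, -0.1429, 0, 0, 0, 0, 60, 0.0825, -0.1429, 0, 0, 0, 0, 60, 0.0825, -0.1429, 0, 0], squeeze=60)

```text
clock: 22.55
position: [0.4399, 0.1912, 0.1871]
ee_rot: [1.0, 0.0, -0.001, 0.0]
ft_force: [-7.7, -5.3, 11.3]
grip_width: 0.169
grasp_force: 60.7
```

Request:
play_rows(plan=[0, 0, 0, 0, -0.002, 0, 0, 0, 0, 0, 0, -0.004, 0, 0, 0, 0, 0, 0, -0.004, 0, 0, 0, 0, 0, 0, -0.004, 0, 0])

```text
clock: 23.05
position: [0.44, 0.1929, 0.1871]
ee_rot: [1.0, -0.001, -0.001, 0.001]
ft_force: [-10.3, -15.0, 17.4]
grip_width: 0.175
grasp_force: 61.4
```

Run:
```python
from h import *
s=viewer.camera("scene");t=viewer.camera("top")
o=np.zeros((600,800,3),np.uint8)
o[:495,:800-5]=cv2.resize(cv2.convertScaleAbs(s[125:290,130:395,::-1],alpha=1.8),(795,495),interpolation=cv2.INTER_CUBIC)
cv2.imwrite("pics/f.png",o);print(status.get_obs()['position'],status.get_obs()['ft_force'])
```

```text
[0.43995925 0.19292035 0.18704121] [-10.87505428 -14.14012942  16.53214165]
```

View pics/f.png

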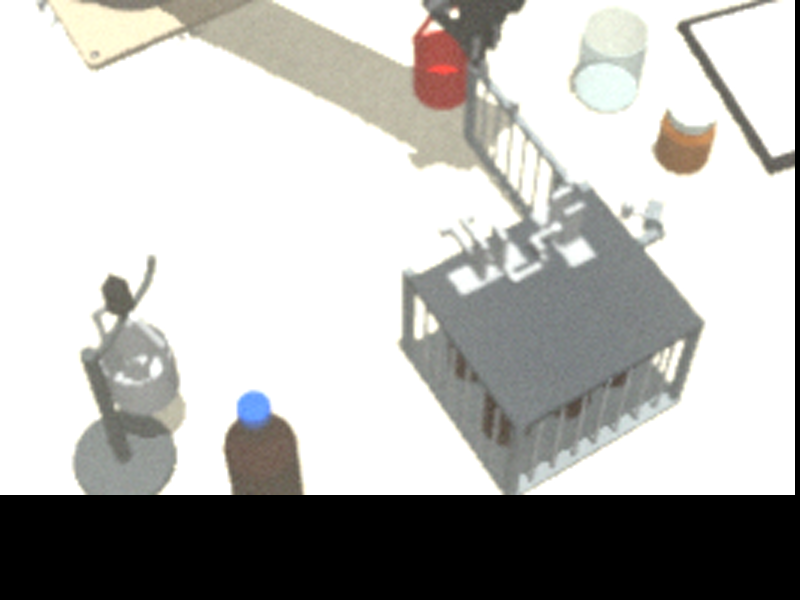

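The last picture shows the can hanging on the hook, the gate standing straight out at a right angle in the gripper, and the bottle, beaker, jar and red can upright. I'll ease the side forces a little and check that the red can hasn't moved.

Request:
play_rows(plan=[0, 0, 0, -0.001, 0.001, -0.001, 0, 0, 0, 0, -0.001, 0.001, -0.001, 0, 0, 0, 0, -0.001, 0.001, -0.001, 0, 0, 0, 0, -0.001, 0.001, -0.001, 0])

```text
clock: 23.65
position: [0.4399, 0.1921, 0.1872]
ee_rot: [1.0, -0.001, -0.0, 0.001]
ft_force: [0.7, -10.3, -0.5]
grip_width: 0.171
grasp_force: 59.5
```

Run:
```python
from h import *
def red(im):
    b=im.astype(int);m=((b[:,:,2]>1.8*b[:,:,1]+15)&(b[:,:,2]>1.8*b[:,:,0]+15)).astype(np.uint8)
    n,l,s,c=cv2.connectedComponentsWithStats(m);i=1+np.argmax(s[1:,4]);return s[i],c[i]
print(red(cv2.imread("pics/scene0.png")),red(viewer.camera("scene")[:,:,::-1]))
o=status.get_obs();print(o['clock'],o['position'],o['ft_force'],o['grip_width'])
```

```text
(array([270, 146,  13,   4,  34], dtype=int32), array([276.61764706, 147.76470588])) (array([272, 145,  11,   5,  36], dtype=int32), array([277.11111111, 147.5       ]))
23.7 [0.43989514 0.1920542  0.18717836] [  0.60308847 -10.44251333  -0.25077568] 0.1721597301090045
```

The red can is unmoved, the gate is held against its stop with about 10 N, and the side forces are near zero. Handing in.

```bash
python3 -c "
from workcell import manip
print(manip.hand_in())"
```

```text
the job is handed in; nothing more can be done
None
```

I handed the job in at about 24 s: the can hangs on the hook, both catches were pinched fully (hinge, then edge), and the gate is held wide open against its stop; the hand-in returned no verdict.

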